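# Shut off the air and unhitch the drawbar from the cylinder

## Robot

A 6-joint arm with a two-finger parallel gripper is mounted at the origin on the work surface. World frame = base frame: x ahead of the robot, y to its left, z up, the work surface at z = 0. Lengths are in m, angles in rad, forces in N, time in s.
With the tool pointing down it reaches from about 0.25 to 0.775 m from the base axis. Payload 4 kg.
Tool frame: the origin (TCP) lies midway between the tips of the shut fingers; the grasp point (between the pads) lies 19 mm behind it; x points along the fingers, z is the direction in which the jaws open and shut, and the axes are right-handed (so a half turn about x gives the same grasp; the last joint's range is limited). The gripper opens to 94 mm and grips with 3 to 60 N. Pads are 16 mm wide; open, the fingers measure 119 mm over their backs; the gripper's body (75 mm by 177 mm) begins 78 mm behind the grasp point.
Start: joints at [-1.21, 0.087, 1.371, -0, 1.684, -0.103], TCP at [0.246, -0.492, 0.206] pointing down, gripper open.
Joint ranges: [-3.1, 3.1], [-0.76, 2.03], [0.27, 2.55], [-1.08, 4.22], [0.17, 2.65], [-2.57, 2.57]. Speed limits (rad/s): [2.79, 2.79, 3.14, 3.14, 3.14, 3.14].

## Interface

Orientations are given as a unit quaternion [x, y, z, w].
In Python, from station import arm, optics gives the robot as it stands.
- The arm moves only by the tool jog_arm, never from a script. Its argument "targets" is a list of rows, each a list of 3 entries, a list of its own where there are three numbers: the shift along the world's x, y, z in cm, then the turn, a rotation vector about the world's x, y, z in units of 6 degrees (1.0 is 6 degrees), then the opening, from -1 (shut) to 1 (fully open), so that 0 is half open. In form: [[[x, y, z], [wx, wy, wz], fingers], ...]. A call has 1 to 12 rows; each row shifts and turns the commanded pose from where the row before left it; what a row does not reach is not made up. A row lasts 1/8 s, in which the tool goes at most 62.5 mm and 10.7 degrees, less where a joint would pass 70% of its speed; a pose out of reach is approached as far as the arm can. A call with a gripper value outside its range is refused whole. The fingers move at their own pace and stop on an object; "newtons" is the grip in N (left out, the last holds). Time passes only in rows, so rows that do not move let the fingers close. It gives the time, the measured TCP pose, the force and the opening at its end, in the units of the state.
- arm.get_state(): the state, without advancing time (a new reading comes with each control period).
- optics.camera(name): name is "side" or "top"; returns the picture (480x640x3 uint8, red, green, blue); there is no depth.
- optics.camera_info(name): a dict with "fx", "fy", "cx", "cy" (pixels), "pose" (4x4, takes a point from camera to world coordinates). Camera axes: x right, y up, looking along -z (the intrinsics and any distortion apply to the point x, -y, -z); pixel columns grow to the right and rows downward; lengths in m; the calibration is good to about 2 mm. A picture is of the moment at which its call begins. camera_info takes no time and is no camera call.
- arm.job_done(): hands the job in, once; it reports no verdict.
The state is a dict: "time_s": time; "q": joint angles; "qd": joint speeds; "joint_efforts": joint torques, N m; "eef_pos": TCP position; "ee_rot": TCP orientation; "force": force on the tool from outside, world axes, zero at the start; "ft_torque": the same for the moment, N m; "opening": opening from 0.0 (shut) to 1.0 (fully open).
Only numpy, scipy, OpenCV 4.12 (cv2) and the standard library are available. Lean on these libraries where they do the work, as an engineer would, in place of code of your own. Each camera call takes 0.05 s, during which the arm holds its last target.

## Task

Unhitch the load sled from the air cylinder: first shut off the air by turning the shut-off valve's lever a quarter turn until it stands fully across the pipe. Then draw the coupler's spring latch out sideways by its T-handle and, with the latch drawn, lift the drawbar's coupler up off the ball; finish still holding the drawbar in the gripper, steady, with the coupler raised a good 50 mm above its seat so that the cylinder rod could be run back freely under it. Leave the wrench, the oil bottle and the spare silencer where they are.

Things in the scene. Friction and masses are not known exactly. Their poses are not given: they have to be found in the camera images.
- valve_grip (a point): Centre of the black grip on the shut-off valve's lever, 93 mm above the bench: a bar 12 mm wide, 40 mm long (along the lever), 22 mm tall, 56 mm out from the vertical stem axis. A 14 mm wide lever strip runs along its lower edge; with the lever open, the inlet coupling lies 11 mm below that. Beside it is free space. Its y axis points outward along the lever.
- valve_stem (a point): Point on the vertical turning axis of the valve lever, at the grip's height. Axes of the fixed air unit: y along the pipe away from the regulator (direction of the open lever); -x is the direction of the shut lever. The regulator block with a 48 mm round gauge (top 135 mm above the bench) stands 88 mm from it towards -y. A brass silencer points to +x. The unit stands left or right of the drawbar.
- valve (a joint): Turn of the valve lever in rad: 0 = open, lever along the pipe; 1.571 = shut, lever across the pipe, at its stop. It grows counterclockwise seen from above and stays where it is left; about 4 N at the grip moves it. It starts between 0 and 0.4.
- ball (a point): Centre of the fixed 35 mm steel hitch ball on the cylinder rod's head, 112 mm above the bench. x points along the rod to the cylinder (66 mm square ends, top 95 mm above the bench, from 85 mm off; fittings on top reach 120 mm), -y to the side where the T-handle sticks out. The ball's underside is a flat 11 mm below centre; the latch's keeper reaches under it.
- drawbar: Steel bar 22 x 18 mm ending in a 51 mm wide cup, open below (the coupler; its top 25 mm above the ball's centre), over the ball. Origin on its hinge axis in the load sled's clevis, 190 mm from the ball's centre and level with it; x along the bar to the coupler, y along the hinge axis, z up. It swings only upwards, to 0.9 rad; 0.3 to 0.65 kg; falls back when let go.
- coupler (a point): Centre of the coupler's cup on the drawbar, 190 mm from the hinge axis; it coincides with the ball's centre when seated. Axes as drawbar.
- latch_grip (a point): Centre of the latch's black flat T-handle, 12 mm thick (along the pull), 56 mm wide (along the bar), 24 mm tall, 102 mm above the bench when seated, 92 mm to the -y side of the cup's centre, 10 mm below it. 32 mm of free rod lie between it and the latch's guide. Axes as drawbar; it is drawn along -y. It rides on the drawbar: lifting the handle lifts the bar.
- latch (a joint): Travel of the latch in m: 0 = keeper under the ball, locked; 0.014 = fully drawn, at its stop. From 0.006 on the keeper is clear of the ball. A spring pulls it back with 4.5 N at 0, growing to 11 N at 0.014.
- wrench: Loose open-ended wrench, 170 mm long, 38 mm wide, 8 mm thick, lying on the plate beside the work. Origin under its middle. Not to be disturbed.
- oil: Loose plastic oil bottle with a black cap, 48 mm diameter, 105 mm tall, standing on the plate. Origin at the centre of its underside. Not to be disturbed.
- silencer: Loose spare exhaust silencer, a ribbed black cylinder 26 mm in diameter, 64 mm tall, standing on the plate. Origin at the centre of its underside. Not to be disturbed.

How it is judged:
On the way, in this order (a step that is already met when the one before it is completed fails the run):
1. the valve lever is turned fully across the pipe while the coupler still sits on the ball (value of joint valve above 1.42 rad and z of coupler in the frame of ball below 0.008 m), for 0.2 s.
2. the latch is drawn clear of the ball with the coupler still seated (value of joint latch above 0.006 m and z of coupler in the frame of ball below 0.008 m and contact force between the fingers and drawbar above 1 N), for 0.1 s.
3. the coupler is lifted off the ball (z of coupler in the frame of ball above 0.04 m and contact force between the fingers and drawbar above 1 N), for 0.2 s.
At the end, for the whole second after the job is handed in: The valve lever stands across the pipe (within 0.15 rad of its shut stop), and the gripper's fingers hold the drawbar or its latch handle (more than 1 N of contact) with the coupler's centre at least 40 mm above the ball's centre, still (under 0.08 rad/s), nothing else propping it (all of step 3 and value of joint valve above 1.42 rad and angular speed of drawbar below 0.08 rad/s and contact force between drawbar and wrench below 0.1 N and contact force between drawbar and oil below 0.1 N and contact force between drawbar and silencer below 0.1 N); the arm keeps its last pose, push and grip.
It fails at once if a bystander (wrench, oil bottle, silencer) is moved more than 30 mm (distance of any of wrench, oil, silencer from where it was at the start of the episode above 0.03 m).
It fails at once if the oil bottle or the silencer is knocked over (angle between any of oil, silencer's own z axis and vertical above 0.5 rad).
It also fails if it takes over 51 s, if anything falls off the work surface, if the arm or the gripper's body presses on something with over 40 N, if the wrist force passes 120 N, or if a joint passes its speed limit or range.

## Working session

There is one attempt and no reset: what is moved stays moved. The work goes in short steps, Python scripts to look and compute and a tool call to move; the robot and the scene stay as the last step left them, time stands still between calls to the robot, and variables do not carry over. Pictures are saved under pics/ and viewed, and the job is handed in when it is done.

Besides the shell and the picture viewer there is one more tool, called as name(argument=value, ...) on one line, values as JSON. jog_arm: Moves the arm, as the interface text tells. Its arguments: {"type":"object","properties":{"targets":{"type":"array","items":{"type":"array"}},"newtons":{"type":"number"}},"required":["targets"]}

```bash
mkdir -p pics; python3 - <<'E'
from station import arm, optics
import cv2
for n in("side","top"):
    cv2.imwrite(f"pics/{n}0.png",cv2.cvtColor(optics.camera(n),cv2.COLOR_RGB2BGR))
    print(n,optics.camera_info(n))
print(arm.get_state())
E
```

```text
side {'fx': 452.5728248858419, 'fy': 452.5728248858419, 'cx': 317.1169237343478, 'cy': 234.04727648469506, 'pose': array([[-0.98897613,  0.10323301, -0.10615627,  0.43911682],
       [-0.1475692 , -0.62792107,  0.76415866,  0.81222971],
       [ 0.01222864,  0.77140007,  0.63623297,  0.78982052],
       [ 0.        ,  0.        ,  0.        ,  1.        ]])}
top {'fx': 521.916364476182, 'fy': 521.916364476182, 'cx': 321.64164067299964, 'cy': 241.71431766805338, 'pose': array([[ 0.02826528,  0.99118123, -0.1294637 ,  0.39318749],
       [-0.99956476,  0.02693161, -0.012041  , -0.01456406],
       [-0.00844815,  0.12974769,  0.99151105,  1.31596911],
       [ 0.        ,  0.        ,  0.        ,  1.        ]])}
{'time_s': 0.1, 'q': array([-1.21009846e+00,  8.78873384e-02,  1.37203698e+00,  3.20847618e-06,
        1.68360807e+00, -1.03050670e-01]), 'qd': array([-0.00083143, -0.00180361, -0.00405017,  0.00119092,  0.00028064,
       -0.00014826]), 'joint_efforts': array([ 3.22940694e-03, -3.41252339e+01, -3.03301871e+01,  7.20804208e-02,
        3.03887366e-02, -9.81392350e-05]), 'eef_pos': array([ 0.24587022, -0.49145406,  0.20445136]), 'ee_rot': array([ 0.37213691,  0.60206202, -0.37129789,  0.60097697]), 'force': array([-0.05024114, -0.29850987,  0.79131736]), 'ft_torque': array([ 0.01082414, -0.01889557,  0.03555016]), 'opening': 0.9993983234957684}
```

View pics/side0.png

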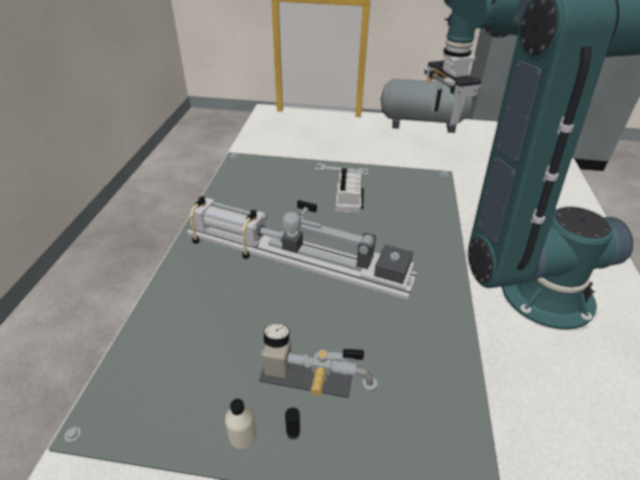

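View pics/top0.png

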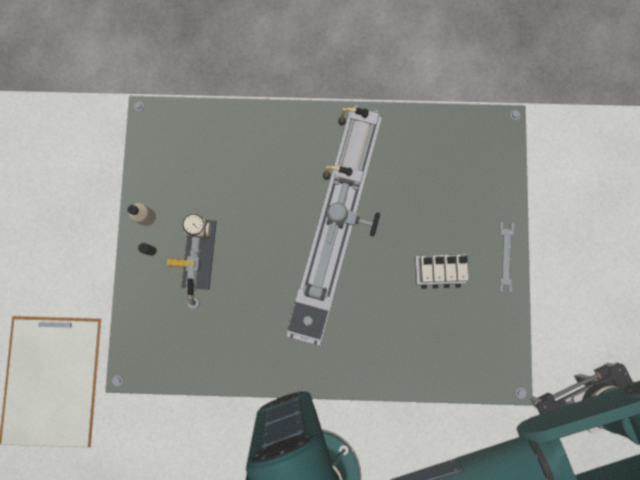

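```bash
cat > h.py <<'E'
import numpy as np, cv2
from station import arm, optics
def ray(n,u,v):
    i=optics.camera_info(n);P=i["pose"]
    d=P[:3,:3]@np.array([(u-i["cx"])/i["fx"],-(v-i["cy"])/i["fy"],-1]);return P[:3,3],d
def onz(n,u,v,z):
    o,d=ray(n,u,v);return o+d*(z-o[2])/d[2]
def proj(n,p):
    i=optics.camera_info(n);P=i["pose"];c=P[:3,:3].T@(np.asarray(p)-P[:3,3])
    return np.array([i["cx"]+i["fx"]*c[0]/-c[2],i["cy"]-i["fy"]*c[1]/-c[2]])
def two(a,b):
    o1,d1=ray("top",*a);o2,d2=ray("side",*b);d1=d1/np.linalg.norm(d1);d2=d2/np.linalg.norm(d2)
    t=np.linalg.lstsq(np.c_[d1,-d2],o2-o1,rcond=None)[0]
    p,q=o1+t[0]*d1,o2+t[1]*d2;return (p+q)/2,np.linalg.norm(p-q)
def dark(img,box,th=45):
    x0,y0,x1,y1=box;m=(img[y0:y1,x0:x1].max(2)<th).astype(np.uint8)
    n,l,s,c=cv2.connectedComponentsWithStats(m)
    for k in range(1,n):
        if s[k,4]>15:
            pts=np.argwhere(l==k)[:,::-1].astype(np.float32)
            r=cv2.minAreaRect(pts);print("blob",s[k,4],c[k]+[x0,y0],"rect",np.add(r[0],[x0,y0]),r[1],r[2])
def save(img,name,box=None,k=1):
    if box: img=img[box[1]:box[3],box[0]:box[2]]
    cv2.imwrite(name,cv2.cvtColor(cv2.resize(img,None,fx=k,fy=k,interpolation=cv2.INTER_CUBIC),cv2.COLOR_RGB2BGR))
E
python3 - <<'E'
from h import *
t=cv2.cvtColor(cv2.imread("pics/top0.png"),cv2.COLOR_BGR2RGB);s=cv2.cvtColor(cv2.imread("pics/side0.png"),cv2.COLOR_BGR2RGB)
a=cv2.resize(t[190:320,120:250],None,fx=4,fy=4,interpolation=2) if 0 else None
save(t,"pics/t1.png",(125,200,225,320),5);save(t,"pics/t2.png",(280,180,400,350),3.4);save(s,"pics/s1.png",(220,310,390,450),4.2);save(s,"pics/s2.png",(240,180,420,300),4)
print("top valve");dark(t,(165,230,225,310))
print("top T");dark(t,(350,200,400,245))
print("side valve");dark(s,(330,340,370,366))
print("side T");dark(s,(290,195,325,215))
E
```

```text
top valve
top T
side valve
blob 144 [353.23611111 353.74305556] rect [353. 354.] (8.0, 18.0) 90.0
side T
blob 93 [306.55913978 205.62365591] rect [306.52941132 205.88235283] (18.432706832885742, 5.820855140686035) 14.03624439239502
```

View pics/t1.png

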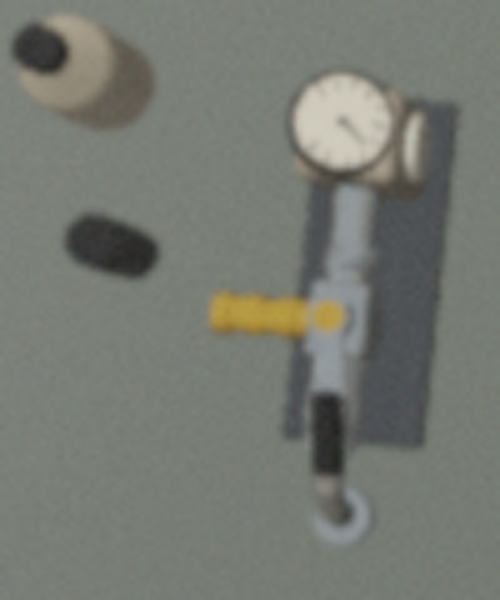

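View pics/t2.png

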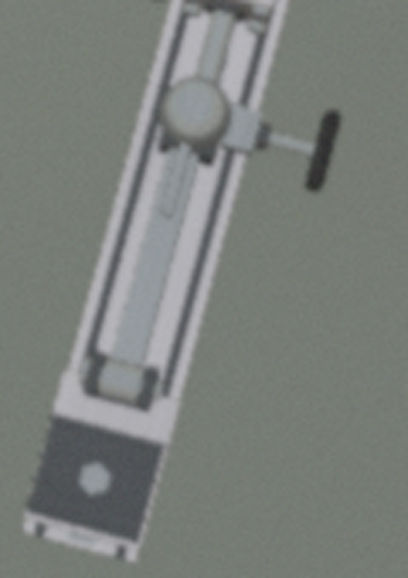

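View pics/s1.png

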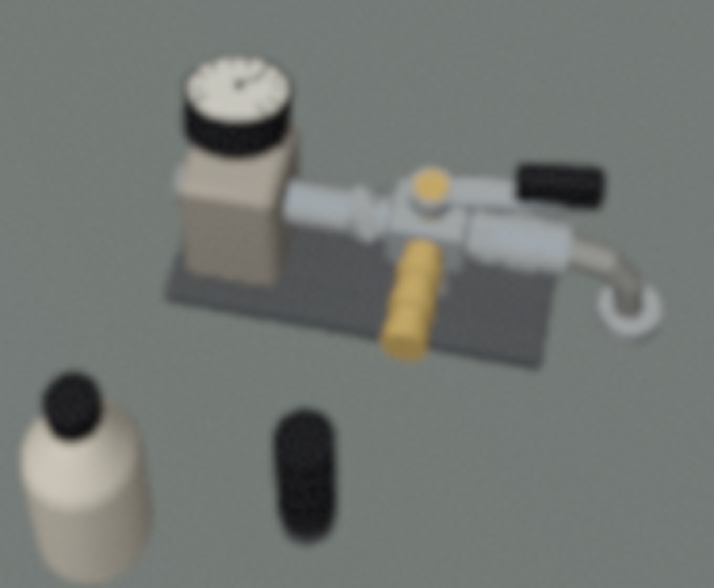

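View pics/s2.png

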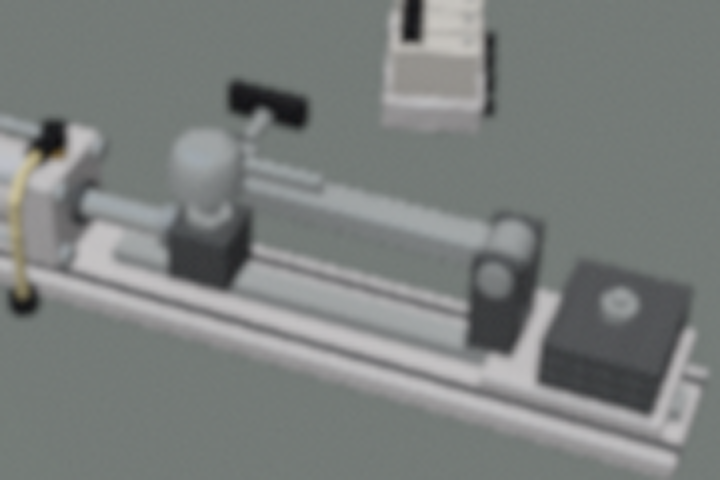

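```bash
python3 - <<'E'
from h import *
t=cv2.cvtColor(cv2.imread("pics/top0.png"),cv2.COLOR_BGR2RGB);s=cv2.cvtColor(cv2.imread("pics/side0.png"),cv2.COLOR_BGR2RGB)
for th in(55,65):
    print(th);dark(t,(180,272,200,302),th);dark(t,(366,205,390,245),th)
def hue(img,box):
    x0,y0,x1,y1=box;h=cv2.cvtColor(img[y0:y1,x0:x1],cv2.COLOR_RGB2HSV)
    m=((h[...,0]>12)&(h[...,0]<35)&(h[...,1]>110)).astype(np.uint8);n,l,st,c=cv2.connectedComponentsWithStats(m)
    for k in range(1,n): 
        if st[k,4]>8:print("y",st[k],c[k]+[x0,y0])
hue(t,(160,250,210,280));hue(s,(305,345,335,400))
# stem cap z ~ 95; crops: top (125+328/5,200+316/5); side(220+430/4.2,310+186/4.2)
print("stem",two((190.6,263.3),(322.4,354.3)))
print("ball cup",two((280+195/3.4,180+108/3.4),(240+208/4,180+150/4)))
print("hinge top",onz("top",280+122/3.4,180+380/3.4,.122), "side hinge pin",proj("side",onz("top",280+122/3.4,180+380/3.4,.122)))
print("cup",onz("top",280+195/3.4,180+108/3.4,.13))
i=(190.2,286.8);print("grip",two(i,(353.2,353.7)),onz("top",*i,.104))
E
```

```text
55
blob 60 [190.26666667 286.55      ] rect [190.  286.5] (13.0, 4.0) 90.0
blob 33 [374.18181818 226.75757576] rect [374.60000134 226.19999695] (2.5298216342926025, 17.076295852661133) 18.434947967529297
65
blob 79 [190.18987342 286.43037975] rect [190.5 286.5] (15.0, 5.0) 90.0
blob 81 [374.60493827 223.91358025] rect [374.64705849 223.91176414] (3.6380343437194824, 22.79834747314453) 14.03624439239502
y [  7   9  19   8 129] [176.26356589 262.51162791]
y [28 11  5  5 21] [190.14285714 262.80952381]
y [15  7  5  4 16] [322.1875 353.6875]
y [  6  23  13  27 233] [317.83690987 381.77253219]
stem (array([0.49471083, 0.30973459, 0.08424473]), np.float64(0.0015262993808960678))
ball cup (array([ 0.61867346, -0.03450256,  0.12817983]), np.float64(0.0007896938214762827))
hinge top [0.43374546 0.00980441 0.122     ] side hinge pin [367.52543492 239.21709543]
cup [ 0.61872844 -0.03444856  0.13      ]
grip (array([0.43861552, 0.30520079, 0.09213861]), np.float64(0.0010258321092137786)) [0.43766732 0.30211688 0.104     ]
```

```bash
python3 - <<'E'
from h import *
from scipy.spatial.transform import Rotation as R
st=arm.get_state();print(R.from_quat(st["ee_rot"]).as_matrix().round(3))
for z in(.084,.088,.092):print("stem",onz("top",190.4,263,z))
# grip top ~ z 0.104, sides seen; centre ~.1
for z in(.1,.104):print("grip",onz("top",190.3,286.5,z))
a=onz("top",125+455/5,200+100/5,.006);b=onz("top",125+422/5,200+445/5,.006);d=b-a;print("pipe dir",d/np.linalg.norm(d),np.degrees(np.arctan2(d[1],d[0])))
a=onz("top",125+312/5,200+190/5,.006);b=onz("top",125+287/5,200+437/5,.006);d=b-a;print("pipe dir L",np.degrees(np.arctan2(d[1],d[0])))
for z in(.108,.114):print("T",onz("top",374.65,223.9,z))
print("T2",two((374.65,223.9),(306.53,205.8)))
# T bar orientation
p=onz("top",280+332/3.4,180+115/3.4,.114);q=onz("top",280+314/3.4,180+188/3.4,.114);print("Tdir",np.degrees(np.arctan2(*(p-q)[[1,0]])),np.linalg.norm(p-q))
# side plate edges of the base
a=onz("side",220+165/4.2,310+300/4.2,.0);b=onz("side",220+540/4.2,310+368/4.2,.0);d=b-a;print("pipe dir side",np.degrees(np.arctan2(d[1],d[0])))
E
```

```text
[[-0.001  0.894  0.447]
 [ 0.002  0.447 -0.894]
 [-1.     0.    -0.002]]
stem [0.49466527 0.3103032  0.084     ]
stem [0.49433579 0.30924841 0.088     ]
stem [0.49400631 0.30819362 0.092     ]
grip [0.43851638 0.30297128 0.1       ]
grip [0.43836727 0.30192673 0.104     ]
pipe dir [-0.99920745  0.0398054   0.        ] 177.71871583456667
pipe dir L 177.7840026422463
T [ 0.59636102 -0.12284815  0.108     ]
T [ 0.59535185 -0.1223103   0.114     ]
T2 (array([ 0.59766657, -0.12341706,  0.10156948]), np.float64(0.000442261867961343))
Tdir -12.770804644736693 0.05230980649971047
pipe dir side 177.57142452795884
```

jog_arm(targets=[[[0.875,3.6,0],[0,0,-0.163],-0.15],[[0.875,3.6,0],[0,0,-0.163],-0.15],[[0.875,3.6,0],[0,0,-0.163],-0.15],[[0.875,3.6,0],[0,0,-0.163],-0.15],[[0.875,3.6,0],[0,0,-0.163],-0.15],[[0.875,3.6,0],[0,0,-0.163],-0.15],[[0.875,3.6,0],[0,0,-0.163],-0.15],[[0.875,3.6,0],[0,0,-0.163],-0.15],[[0.875,3.6,0],[0,0,-0.163],-0.15],[[0.875,3.6,0],[0,0,-0.163],-0.15],[[0.875,3.6,0],[0,0,-0.163],-0.15]], newtons=15)

```text
time_s: 1.48
eef_pos: [0.3421, -0.0946, 0.2051]
ee_rot: [0.427, 0.564, -0.427, 0.564]
force: [0.1, 0.6, 0.2]
opening: 0.426
```

jog_arm(targets=[[[0.875,3.6,0],[0,0,-0.163],-0.15],[[0.875,3.6,0],[0,0,-0.163],-0.15],[[0.875,3.6,0],[0,0,-0.163],-0.15],[[0.875,3.6,0],[0,0,-0.163],-0.15],[[0.875,3.6,0],[0,0,-0.163],-0.15],[[0.875,3.6,0],[0,0,-0.163],-0.15],[[0.875,3.6,0],[0,0,-0.163],-0.15],[[0.875,3.6,0],[0,0,-0.163],-0.15],[[0.875,3.6,0],[0,0,-0.163],-0.15],[[0.875,3.6,0],[0,0,-0.163],-0.15],[[0.875,3.6,0],[0,0,-0.163],-0.15],[[0,0,0],[0,0,0],-0.15]])

```text
time_s: 2.98
eef_pos: [0.4382, 0.3016, 0.2042]
ee_rot: [0.476, 0.523, -0.477, 0.522]
force: [-1.1, -0.7, -0.1]
opening: 0.423
```

```bash
python3 - <<'E'
from h import *
from scipy.spatial.transform import Rotation as R
t=optics.camera("top");s=optics.camera("side");save(t,"pics/t3.png",(100,160,300,340),4);save(s,"pics/s3.png",(200,200,440,380),3)
st=arm.get_state();print(st["q"].round(3),st["eef_pos"],st["force"],st["opening"],R.from_quat(st["ee_rot"]).as_matrix().round(3))
E
```

```text
[ 4.930e-01  4.600e-02  1.416e+00 -1.000e-03  1.682e+00  1.975e+00] [0.43812562 0.29969543 0.20476788] [ 0.69172623 -0.25730936  0.24585246] 0.42483565507938437 [[-0.001  0.996  0.089]
 [-0.001  0.089 -0.996]
 [-1.    -0.002  0.001]]
```

View pics/s3.png

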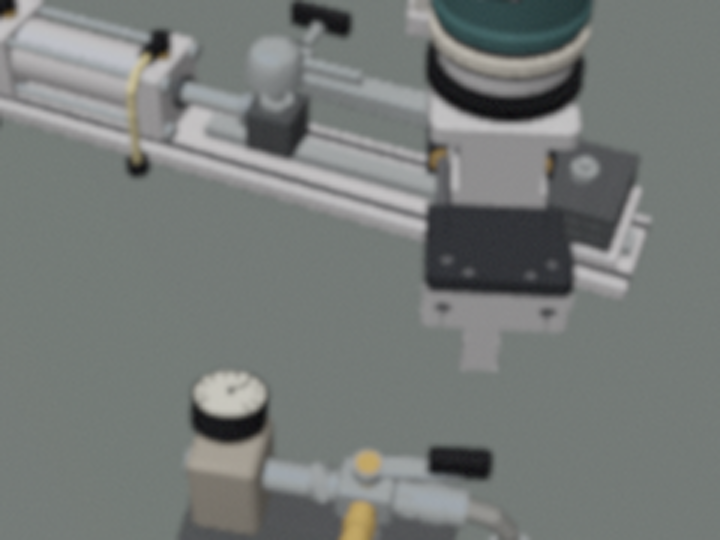

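jog_arm(targets=[[[0,0.4,-1.5],[0,0,0],-0.15],[[0,0,-3],[0,0,0],-0.15],[[0,0,-3],[0,0,0],-0.15],[[0,0,-2],[0,0,0],-0.15],[[0,0,0],[0,0,0],-0.15]])

```text
time_s: 3.7
eef_pos: [0.4368, 0.3024, 0.1077]
ee_rot: [0.476, 0.522, -0.48, 0.521]
force: [0.5, -0.1, 0.5]
opening: 0.424
```

```bash
python3 - <<'E'
from h import *
s=optics.camera("side");save(s,"pics/s4.png",(260,290,420,410),4.5)
st=arm.get_state();print(st["eef_pos"],st["force"])
E
```

```text
[0.43782114 0.3030825  0.10946471] [ 0.43772482 -0.27071878  0.79203371]
```

View pics/s4.png

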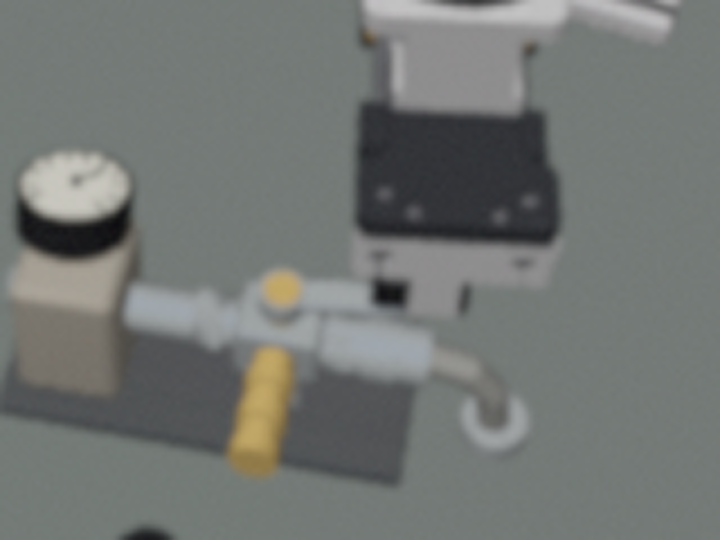

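jog_arm(targets=[[[0.1,0.1,-1.5],[0,0,0],-0.15],[[0,0,-1.3],[0,0,0],-0.15],[[0,0,0],[0,0,0],-1],[[0,0,0],[0,0,0],-1],[[0,0,0],[0,0,0],-1],[[0,0,0],[0,0,0],-1],[[0,0,0],[0,0,0],-1]])

```text
time_s: 4.62
eef_pos: [0.4399, 0.3051, 0.0831]
ee_rot: [0.478, 0.521, -0.477, 0.522]
force: [-0.3, -0.1, 1.8]
opening: 0.144
```

```bash
python3 - <<'E'
from h import *
s=optics.camera("side");save(s,"pics/s5.png",(260,290,420,410),4.5)
st=arm.get_state();print(st["eef_pos"],st["force"],st["opening"]*94)
p=np.array([st["eef_pos"][0],st["eef_pos"][1]]);c=np.array([.4944,.3094])
r=p-c;a=np.arctan2(r[1],r[0]);print(np.hypot(*r),np.degrees(a)%360)
a0=np.radians(np.degrees(a)%360);prev=p
for k in range(1,13):
    th=a0+k*np.radians(267.7+1.5-np.degrees(a0))/12
    n=c+np.hypot(*r)*np.array([np.cos(th),np.sin(th)]);print(k,((n-prev)*100).round(2));prev=n
print((267.7+1.5-np.degrees(a0))/12/6)
E
```

```text
[0.43991005 0.30509265 0.08302283] [ 0.07431444 -2.23210625  1.72794309] 13.570730437919012
0.05465993091581026 184.51974424022603
1 [ 0.09 -0.67]
2 [ 0.18 -0.65]
3 [ 0.25 -0.62]
4 [ 0.33 -0.59]
5 [ 0.4  -0.54]
6 [ 0.46 -0.49]
7 [ 0.52 -0.43]
8 [ 0.57 -0.36]
9 [ 0.61 -0.29]
10 [ 0.64 -0.21]
11 [ 0.66 -0.13]
12 [ 0.67 -0.05]
1.1761146633301938
```

View pics/s5.png

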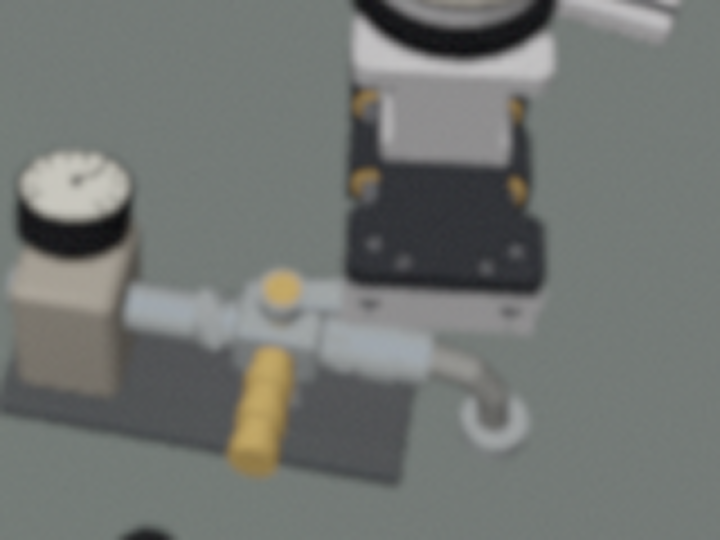

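Held (13.6 mm opening). Turn it in two calls.

jog_arm(targets=[[[0.09,-0.67,0],[0,0,1.18],-1],[[0.18,-0.65,0],[0,0,1.18],-1],[[0.25,-0.62,0],[0,0,1.18],-1],[[0.33,-0.59,0],[0,0,1.18],-1],[[0.4,-0.54,0],[0,0,1.18],-1],[[0.46,-0.49,0],[0,0,1.18],-1]])

```text
time_s: 5.42
eef_pos: [0.4561, 0.27, 0.083]
ee_rot: [0.255, 0.66, -0.254, 0.659]
force: [-1.5, 0.6, 2.5]
opening: 0.142
```

jog_arm(targets=[[[0.52,-0.43,0],[0,0,1.18],-1],[[0.57,-0.36,0],[0,0,1.18],-1],[[0.61,-0.29,0],[0,0,1.18],-1],[[0.64,-0.21,0],[0,0,1.18],-1],[[0.66,-0.13,0],[0,0,1.18],-1],[[0.67,-0.05,0],[0,0,1.18],-1],[[0,0,0],[0,0,0],-1]])

```text
time_s: 6.3
eef_pos: [0.4936, 0.2536, 0.083]
ee_rot: [-0.0, 0.707, -0.001, 0.707]
force: [-1.0, -4.5, 4.8]
opening: 0.143
```

```bash
python3 - <<'E'
from h import *
from scipy.spatial.transform import Rotation as R
s=optics.camera("side");save(s,"pics/s6.png",(220,270,400,400),4.2)
st=arm.get_state();print(st["q"].round(3),st["eef_pos"],st["force"],st["ft_torque"],st["opening"]*94);print(R.from_quat(st["ee_rot"]).as_matrix().round(3))
E
```

```text
[ 0.374  0.154  1.542 -0.002  1.445  0.377] [0.49364854 0.25363112 0.08301023] [-0.93080192 -5.81236651  5.59731994] [-1.02819895  0.12754846 -0.09295003] 13.256543617452458
[[ 0.001  0.002  1.   ]
 [-0.002  1.    -0.002]
 [-1.    -0.002  0.001]]
```

View pics/s6.png

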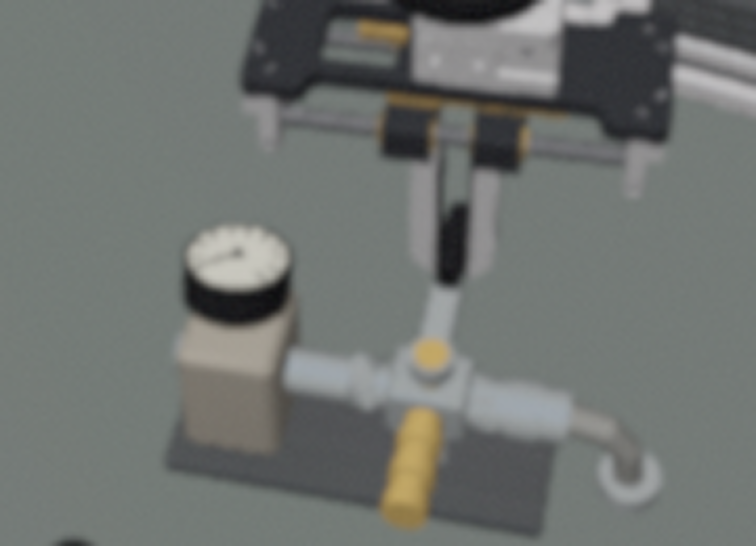

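jog_arm(targets=[[[0.2,0,0],[0,0,0.3],-1],[[0.2,0,0],[0,0,0.3],-1],[[0.0,0,0],[0,0,0],-1]])

```text
time_s: 6.72
eef_pos: [0.494, 0.254, 0.0829]
ee_rot: [-0.022, 0.709, 0.021, 0.704]
force: [-8.7, -4.9, 9.5]
opening: 0.147
```

```bash
python3 - <<'E'
from h import *
t=optics.camera("top");save(t,"pics/t7.png",(125,200,245,320),5)
s=optics.camera("side");save(s,"pics/s7.png",(220,270,400,400),4.2)
st=arm.get_state();print(st["eef_pos"],st["force"],st["ft_torque"],st["opening"]*94)
E
```

```text
[0.49403109 0.25397947 0.0828494 ] [-9.38580906 -5.34261818  8.40186505] [-1.01669274  1.57616169 -0.14642408] 14.074992613123761
```

View pics/s7.png

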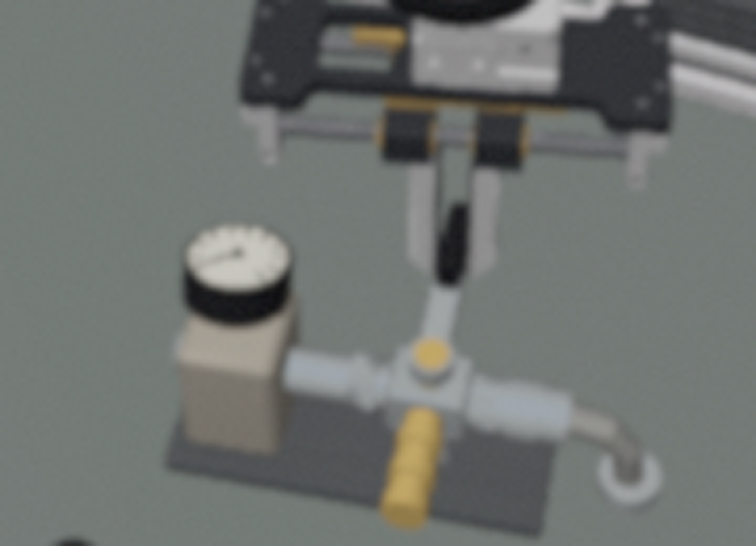

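jog_arm(targets=[[[-0.3,0,0],[0,0,-0.6],-0.36],[[0,0,0],[0,0,0],-0.36],[[0,0,0],[0,0,0],-0.36],[[0,0,2],[0,0,0],-0.36],[[0,0,4],[0,0,0],-0.36],[[0,0,4],[0,0,0],-0.36],[[0,0,2],[0,0,0],-0.36]])

```text
time_s: 7.7
eef_pos: [0.4954, 0.2555, 0.2054]
ee_rot: [0.001, 0.706, 0.001, 0.709]
force: [0.7, 0.0, 0.1]
opening: 0.319
```

jog_arm(targets=[[[0.86,-3.14,0],[0,0,1.064],-0.36],[[0.86,-3.14,0],[0,0,1.064],-0.36],[[0.86,-3.14,0],[0,0,1.064],-0.36],[[0.86,-3.14,0],[0,0,1.064],-0.36],[[0.86,-3.14,0],[0,0,1.064],-0.36],[[0.86,-3.14,0],[0,0,1.064],-0.36],[[0.86,-3.14,0],[0,0,1.064],-0.36],[[0.86,-3.14,0],[0,0,1.064],-0.36],[[0.86,-3.14,0],[0,0,1.064],-0.36],[[0.86,-3.14,0],[0,0,1.064],-0.36],[[0.86,-3.14,0],[0,0,1.064],-0.36],[[0.86,-3.14,0],[0,0,1.064],-0.36]])

```text
time_s: 9.2
eef_pos: [0.5981, -0.1229, 0.2022]
ee_rot: [-0.439, 0.554, 0.44, 0.554]
force: [-0.1, 0.2, -0.0]
opening: 0.321
```

jog_arm(targets=[[[0,0,0],[0,0,0],-0.36],[[0,0,0],[0,0,0],-0.36]])

```text
time_s: 9.45
eef_pos: [0.5975, -0.1213, 0.2023]
ee_rot: [-0.438, 0.555, 0.439, 0.555]
force: [-0.5, 0.3, 0.1]
opening: 0.322
```

```bash
python3 - <<'E'
from h import *
from scipy.spatial.transform import Rotation as R
t=optics.camera("top");save(t,"pics/t8.png",(125,150,425,350),2.6)
s=optics.camera("side");save(s,"pics/s8.png",(200,120,400,400),2.1);save(s,"pics/s8b.png",(250,320,380,400),5)
for _ in range(1):
    st=arm.get_state();print(st["q"].round(3),st["eef_pos"],st["force"],st["ft_torque"],st["opening"]*94)
M=R.from_quat(st["ee_rot"]).as_matrix();print(M.round(3),np.degrees(np.arctan2(M[1,2],M[0,2])))
E
```

```text
[-2.930e-01  2.210e-01  1.224e+00  1.000e-03  1.696e+00 -1.631e+00] [ 0.59751786 -0.12087169  0.20263664] [-0.18627001  0.55834746  0.35437184] [ 0.06227611 -0.14629578  0.02622148] 29.979663094790993
[[ 0.    -0.973  0.231]
 [ 0.001  0.231  0.973]
 [-1.    -0.     0.001]] 76.6659023420703
```

View pics/t8.png

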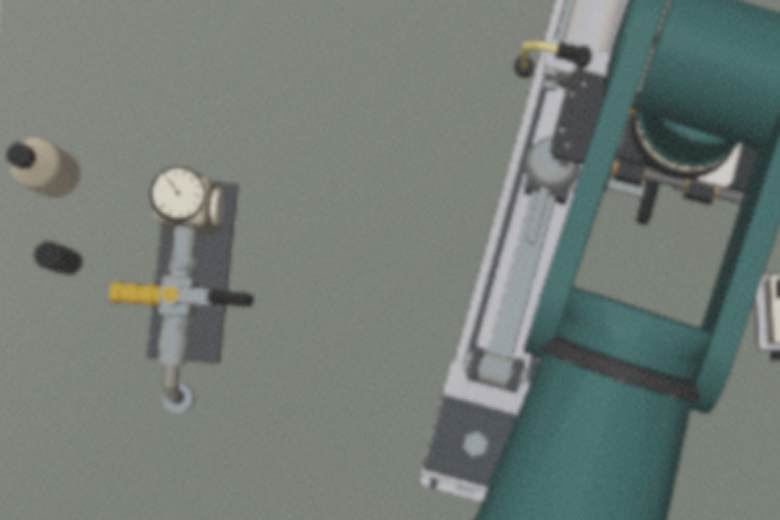

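View pics/s8.png

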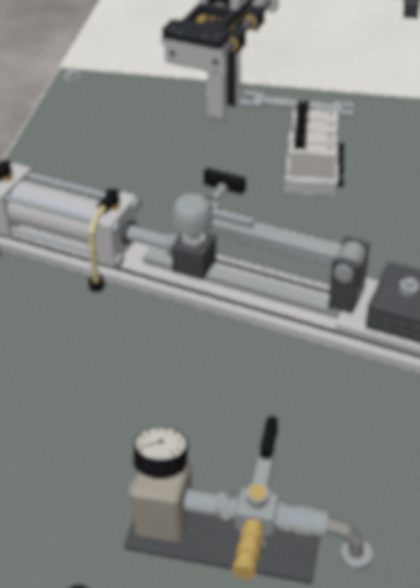

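jog_arm(targets=[[[-1.65,0.1,0],[0,0,0],-0.36],[[0,0,-3],[0,0,0],-0.36],[[0,0,-3],[0,0,0],-0.36],[[0,0,-2],[0,0,0],-0.36],[[0,0,0],[0,0,0],-0.36],[[0,0,0],[0,0,0],-0.36]])

```text
time_s: 10.3
eef_pos: [0.5816, -0.1206, 0.1238]
ee_rot: [-0.439, 0.554, 0.438, 0.555]
force: [-0.6, 0.2, -0.4]
opening: 0.321
```

```bash
python3 - <<'E'
from h import *
s=optics.camera("side");save(s,"pics/s9.png",(260,140,380,230),6)
t=optics.camera("top");save(t,"pics/t9.png",(325,180,425,260),6)
st=arm.get_state();print(st["eef_pos"],st["force"])
E
```

```text
[ 0.58197227 -0.12094007  0.12432204] [ 0.15457424 -0.25532807  0.60540481]
```

View pics/s9.png

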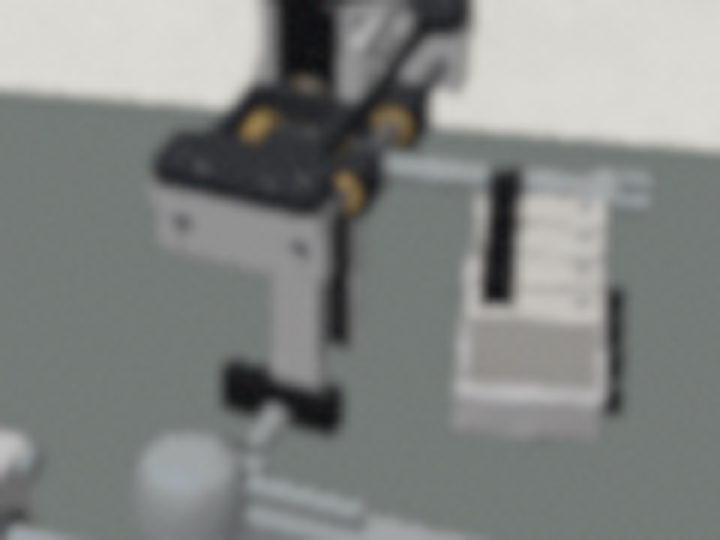

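View pics/t9.png

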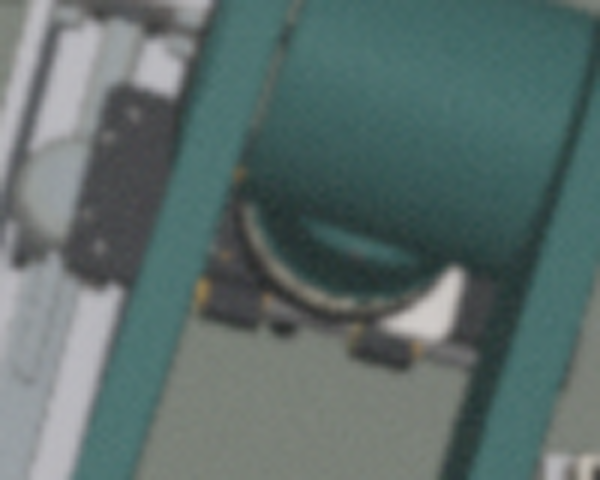

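jog_arm(targets=[[[-0.2,0.1,0],[0,0,0],-0.36],[[0,0,-1.5],[0,0,0],-0.36],[[0,0,-1.5],[0,0,0],-0.36],[[0,0,-1],[0,0,0],-0.36],[[0,0,0],[0,0,0],-0.36]])

```text
time_s: 11.02
eef_pos: [0.578, -0.1197, 0.0805]
ee_rot: [-0.437, 0.556, 0.439, 0.554]
force: [0.6, 0.5, -0.3]
opening: 0.32
```

```bash
python3 - <<'E'
from h import *
s=optics.camera("side");save(s,"pics/s10.png",(260,140,380,230),6)
st=arm.get_state();print(st["eef_pos"],st["force"])
E
```

```text
[ 0.57860791 -0.11990635  0.08155832] [-0.18843576 -0.36857259  0.45825441]
```

View pics/s10.png

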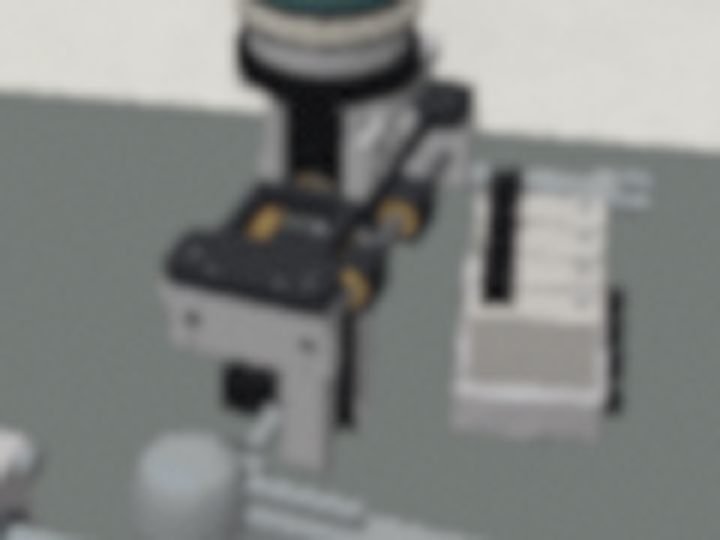

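jog_arm(targets=[[[0,0,0],[0,0,0],-1],[[0,0,0],[0,0,0],-1],[[0,0,0],[0,0,0],-1],[[0,0,0],[0,0,0],-1],[[0,0,0],[0,0,0],-1]], newtons=45)

```text
time_s: 11.7
eef_pos: [0.5797, -0.1193, 0.0832]
ee_rot: [-0.439, 0.554, 0.438, 0.555]
force: [1.6, 4.2, 2.8]
opening: 0.121
```

```bash
python3 - <<'E'
from h import *
s=optics.camera("side");save(s,"pics/s11.png",(260,140,380,230),6)
for _ in range(3):
    optics.camera("side");st=arm.get_state();print(st["eef_pos"],st["force"],st["ft_torque"],st["opening"]*94)
E
```

```text
[ 0.5796547  -0.11956003  0.08312187] [1.68178745 4.18349467 2.6335929 ] [ 0.86334082 -0.47773255 -0.16747914] 12.07610643284946
[ 0.57966366 -0.11967313  0.08313196] [1.5998818  4.43101725 1.96211793] [ 0.81576442 -0.48905191 -0.18155229] 12.04675762029375
[ 0.57961212 -0.11976003  0.08312225] [1.82916991 4.71891602 3.08828444] [ 0.90522173 -0.52480358 -0.18049627] 12.23078743335763
```

View pics/s11.png

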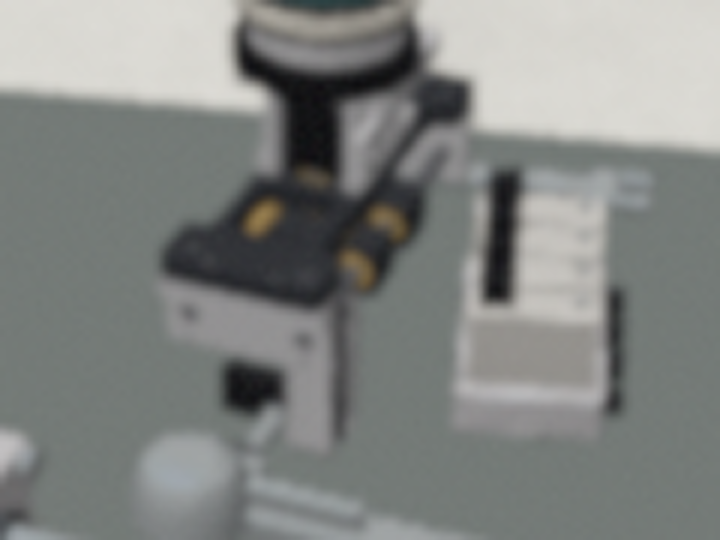

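jog_arm(targets=[[[-0.07,-0.29,0],[0,0,0],-1],[[-0.07,-0.29,0],[0,0,0],-1],[[-0.07,-0.29,0],[0,0,0],-1],[[-0.07,-0.29,0],[0,0,0],-1],[[0,0,0],[0,0,0],-1],[[0,0,0],[0,0,0],-1]])

```text
time_s: 12.65
eef_pos: [0.5772, -0.1296, 0.0831]
ee_rot: [-0.438, 0.553, 0.439, 0.556]
force: [3.7, 9.2, 2.7]
opening: 0.128
```

```bash
python3 - <<'E'
from h import *
yp=np.array([.231,.973,0])
for _ in range(3):
    s=optics.camera("side");st=arm.get_state();print(st["eef_pos"],st["force"],"along y'",st["force"]@yp,"moved",(st["eef_pos"]-[.5796,-.1196,.083])@yp,st["opening"]*94)
save(s,"pics/s12.png",(260,140,380,230),6)
E
```

```text
[ 0.577228   -0.12957701  0.08303605] [3.15941552 8.73037031 3.77477657] along y' 9.224475299648724 moved -0.010255561599252325 11.858539824564238
[ 0.57721505 -0.12956967  0.0830238 ] [2.67387752 8.24711761 2.97348997] along y' 8.64211114293958 moved -0.010251416836554075 11.523331841716953
[ 0.57722504 -0.12956172  0.08306215] [3.03307353 9.2902045  3.43789484] along y' 9.740008962942095 moved -0.010241365775879082 11.589387040581329
```

View pics/s12.png

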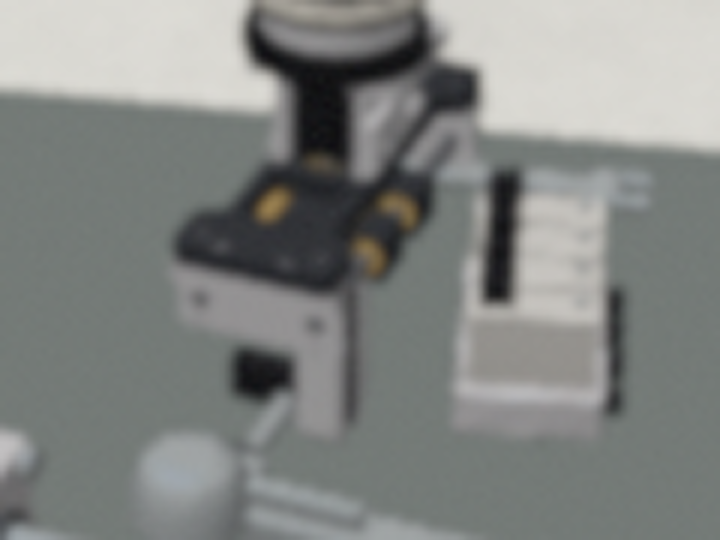

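jog_arm(targets=[[[0.08,-0.02,0.53],[-0.068,-0.288,0],-1],[[0.063,-0.015,0.53],[-0.068,-0.288,0],-1],[[0.047,-0.011,0.53],[-0.068,-0.288,0],-1],[[0.03,-0.007,0.53],[-0.068,-0.288,0],-1],[[0,0,0],[0,0,0],-1]])

```text
time_s: 13.42
eef_pos: [0.5794, -0.1301, 0.1037]
ee_rot: [-0.472, 0.525, 0.404, 0.582]
force: [6.7, 8.4, -1.2]
opening: 0.124
```

```bash
python3 - <<'E'
from h import *
yp=np.array([.231,.973,0])
s=optics.camera("side");st=arm.get_state();print(st["eef_pos"],st["force"],"along y'",st["force"]@yp,"moved",(st["eef_pos"]-[.5796,-.1196,.083])@yp,st["opening"]*94)
save(s,"pics/s13.png",(240,140,400,270),4.5)
E
```

```text
[ 0.57938195 -0.13017613  0.10347434] [ 6.99311972  7.9190232  -2.19427059] along y' 9.32062022894497 moved -0.010340943030824246 11.587340720805992
```

View pics/s13.png

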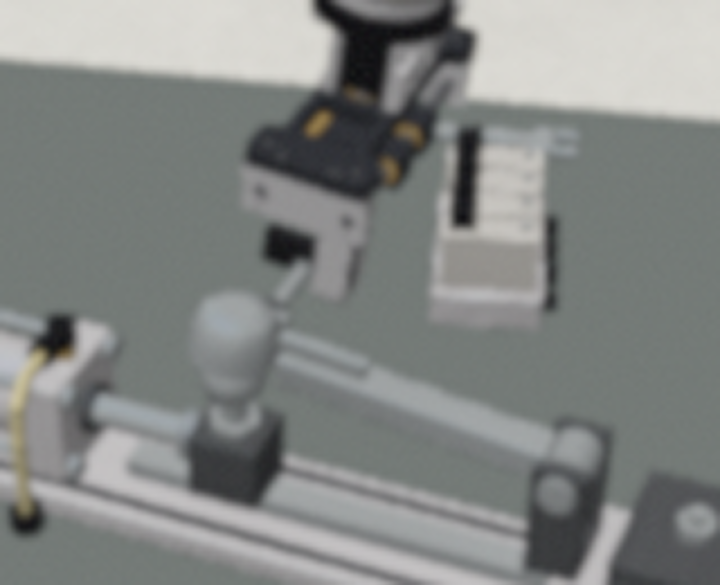

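jog_arm(targets=[[[0.065,-0.014,0.54],[-0.068,-0.288,0],-1],[[0.05,-0.01,0.54],[-0.068,-0.288,0],-1],[[0,0,0.54],[-0.068,-0.288,0],-1],[[-0.03,0.008,0.54],[-0.068,-0.288,0],-1],[[-0.05,0.011,0.54],[-0.068,-0.288,0],-1],[[-0.065,0.015,0.54],[-0.068,-0.288,0],-1],[[0,0,0],[0,0,0],-1],[[0,0,0],[0,0,0],-1],[[0,0,0],[0,0,0],-1]])

```text
time_s: 14.6
eef_pos: [0.5781, -0.13, 0.135]
ee_rot: [-0.518, 0.48, 0.349, 0.617]
force: [5.8, 9.0, -1.2]
opening: 0.118
```

```bash
python3 - <<'E'
from h import *
from scipy.spatial.transform import Rotation as R
yp=np.array([.231,.973,0])
s=optics.camera("side")
for _ in range(3):
    t=optics.camera("top");st=arm.get_state();print(st["eef_pos"],st["force"],"along y'",st["force"]@yp,st["opening"]*94,np.abs(st["qd"]).max())
save(s,"pics/s14.png",(180,140,400,400),2.2);save(s,"pics/s14b.png",(240,140,400,270),4.5)
M=R.from_quat(st["ee_rot"]).as_matrix();print("tilt",np.arccos(-M[2,0]))
xp=np.array([.973,-.231,0]);d=st["eef_pos"]-[.434,.010,.112];a=np.arctan2(d[2],d@xp)-np.arctan2(-.029,.1716);print("bar angle",a,"coupler h",.19*np.sin(a))
E
```

```text
[ 0.5781376  -0.12997995  0.13496305] [ 5.03361748  8.41434076 -0.94026894] along y' 9.349919193880684 11.70204114812003 0.0014585227738192546
[ 0.57813998 -0.12996668  0.13498147] [ 5.13018335  9.56868666 -1.60857138] along y' 10.495404471862255 11.483075965439724 0.0003784382255739356
[ 0.57814688 -0.12997574  0.13498881] [ 4.9440276   8.72640806 -0.44915891] along y' 9.632865423218085 11.57093103229105 0.0014362710099866608
tilt 0.30832010665132614
bar angle 0.29983588155292096 coupler h 0.056119048724811244
```

View pics/s14.png

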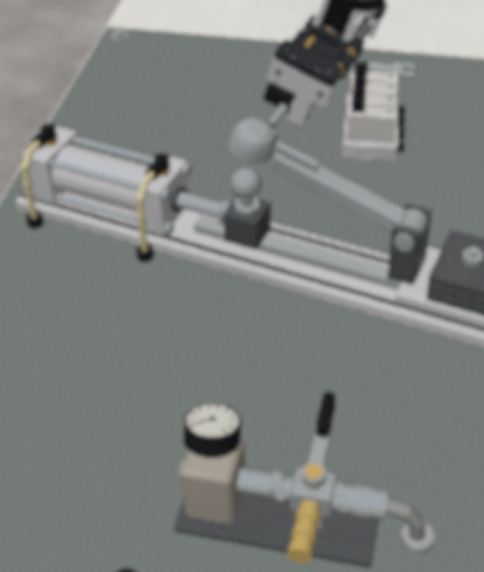

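View pics/s14b.png

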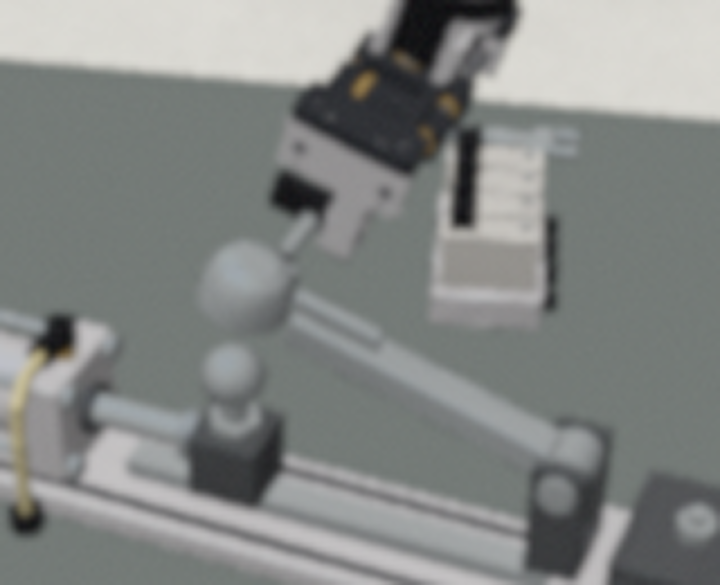

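```bash
python3 -c "
from station import arm
print(arm.job_done())"
```

```text
the job is handed in; nothing more can be done
None
```

The coupler is off the ball and held raised in the gripper, and I handed the job in at about 15 s of the 51 s allowed.

- **Valve:** I gripped the lever and turned it about 83° to its stop. The push there rose to about 9 N for less than 1 mm of travel, and the pictures show the lever straight across the pipe.
- **Latch and lift:** I gripped the T-handle just beside its rod at 45 N and drew the latch about 10 mm, with about 9 N of spring force felt. I then swung the drawbar up 0.30 rad about its hinge.
- **Last checks:**
  - **Height:** the coupler is about 56 mm above its seat, worked out from the tool pose. The side picture shows the ball bare beneath it.
  - **Grip:** the fingers are still on the handle at 11.6 mm opening, with about 9–10 N of spring force.
  - **Steadiness:** joint speeds are under 0.002 rad/s.
- **Disagreement:** about 5 N of sideways force along the bar remains in the grip, from a small mismatch between my arc and the bar's true one. It was steady.
- **Bystanders:** I kept clear of the wrench, oil bottle and silencer throughout. None had visibly moved wherever it appeared in the pictures, but I did not measure their positions.

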